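# Latch the stencil frame and hold the paint shield shut

### The job

Get the wooden paddle ready for stencilling: turn the brass turnbutton by its red knob until it lies square across the edge of the white stencil frame, so that the frame is locked down. Then swing the sprung yellow shield arm round, clockwise seen from above, by its black pin until it is against its stop and covers the paddle's handle, and finish while still holding it there against its spring, so that a colleague can paint. Keep the frame shut and leave the paints and other things lying about where they are.

Things in the scene. Friction and masses are not known exactly. Their poses are not given: they have to be found in the camera images.
- jig: Plywood painting jig fixed to the table, board 300 (x) x 420 (y) x 18 mm; origin at the centre of its underside, x away from the robot at yaw 0, y to the left, z up. The paddle lies along y on it, blade on the +y side under the white stencil frame (220 x 220 mm, top at z = 43 mm), handle on the -y side. Its place and yaw vary. A grey stop post 60 mm high stands at (33, -115) mm.
- turnbutton (a joint): Angle of the brass turnbutton about the vertical, rad, counter-clockwise from above positive: 0 = its tongue points along the jig's +x, square across the frame's near edge (locked); it starts between about 1.3 and 2.1, clear of the frame. Free range -0.6 to 2.3, no stop at 0. Friction about 0.05 N m: it stays where it is left.
- turn_pivot (a point): Point on the turnbutton's vertical axis, at the half-height of its red knob (70 mm above the table).
- turn_knob (a point): Centre (half-way up) of the turnbutton's red knob: upright cylinder 14 mm in diameter, 34 mm high, on the tongue 40 mm from the pivot; the tongue (20 mm wide, 8 mm thick) has its top 17 mm below this point.
- shield (a joint): Angle of the shield arm about the vertical, rad, clockwise from above positive: 0 = at rest, where its spring returns it whenever it is let go; 1.30 = against its stop, pointing along the jig's +y over the paddle's handle. Spring torque 0.15 N m at rest, 0.48 N m at the stop (about 3.4 N at the pin).
- shield_arm: Shield arm with its yellow shield plate (52 mm wide, 6 mm thick, out to 165 mm from the pivot, top 56 mm above the table) and black pin; origin on the pivot axis, 46 mm above the table, x along the arm towards the pin, z up.
- shield_pivot (a point): Point on the shield arm's vertical pivot axis, at the half-height of its black pin (73 mm above the table).
- shield_pin (a point): Centre (half-way up) of the shield arm's black pin: upright cylinder 14 mm in diameter, 34 mm high, 140 mm from the pivot; the arm's top lies 17 mm below this point.
- stencil_frame (a joint): Opening angle of the white stencil frame about its far edge, rad: 0 = shut on the paddle, as it starts; held only by its weight.
- pot_red: Bystander: red-lidded paint pot, 32 mm wide, 30 mm high, standing on the jig's board; origin at the centre of its underside. Leave it alone.
- pot_yellow: Bystander: yellow-lidded paint pot, 32 mm wide, 30 mm high, standing on the jig's board; origin at the centre of its underside. Leave it alone.
- plate: Bystander: white paint plate, 200 mm wide, 18 mm high; origin at the centre of its underside. Leave it alone.
- water_cup: Bystander: glass water cup, 72 mm wide, 90 mm high; origin at the centre of its underside. Leave it alone.
- tube_blue: Bystander: white paint tube with a blue band, about 140 x 36 x 20 mm, lying; origin at the centre of its underside. Leave it alone.
- tube_maroon: Bystander: white paint tube with a dark red band, about 140 x 36 x 20 mm, lying; origin at the centre of its underside. Leave it alone.
- spare_paddle: Bystander: spare unpainted wooden paddle, about 245 x 130 x 12 mm, lying; origin at the centre of its underside. Leave it alone.
- brush: Bystander: brush, 180 mm long, lying; origin at the centre of its underside. Leave it alone.

How it is judged (in metres and radians):
On the way, in this order (a step that is already met when the one before it is completed fails the run):
1. the turnbutton lies across the frame's edge, the frame shut (value of joint turnbutton between -0.25 and 0.25 rad and value of joint stencil_frame below 0.06 rad), for 0.2 s.
2. the robot has the shield arm against its stop (value of joint shield above 1.23 rad and (contact force between shield_arm and the fingers above 1 N or contact force between shield_arm and the arm above 1 N)), for 0.2 s.
At the end, for the whole second after the job is handed in: The robot still holds the shield arm at rest against its stop (joint above 1.23 of 1.30 rad, touched with over 1 N); turnbutton square across the frame edge (within 0.25 rad); frame shut (below 0.06 rad); every bystander within 30 mm of its start (all of step 1 and all of step 2 and velocity of joint shield between -0.1 and 0.1 rad/s and distance of each of pot_red, pot_yellow, plate, water_cup, tube_blue, tube_maroon, spare_paddle, brush from where it was at the start of the episode below 0.03 m); the arm keeps its last pose, push and grip.
It fails at once if the stencil frame is lifted open (value of joint stencil_frame above 0.15 rad).
It fails at once if a bystander is knocked away (distance of any of pot_red, pot_yellow, plate, water_cup, tube_blue, tube_maroon, spare_paddle, brush from where it was at the start of the episode above 0.05 m).
It also fails if it takes over 48 s, if anything falls off the work surface, if the arm or the gripper's body presses on something with over 40 N, if the wrist force passes 120 N, or if a joint passes its speed limit or range.

### The arm

A 6-joint arm with a two-finger parallel gripper is mounted at the origin on the work surface. World frame = base frame: x ahead of the robot, y to its left, z up, the work surface at z = 0. Lengths are in mm, angles in rad, forces in N, time in s.
With the tool pointing down it reaches from about 300 to 775 mm from the base axis. Payload 14.6 kg.
Tool frame: the origin (TCP) lies on the centre line of the jaws, within the pads' length; the fingertips stand 19 mm ahead of it and the grasp point (between the pads) is the TCP (bot.tip_reach is the distance from the TCP to the fingertips, in mm); z points along the fingers, y is the line along which they close (so a half turn about z gives the same grasp; the last joint's range is limited). The gripper opens to 85 mm and grips with 20 to 120 N. Pads are 22 mm wide; open, the fingers measure 114 mm over their backs; the gripper's body (76 mm by 85 mm) begins 54 mm behind the grasp point. The pads swing forward as they close: fully open they stand 13 mm farther back than shut.
Start: joints at [-1.304, 0.3, 1.521, -0, 1.321, -0.067], TCP at [180.192, -519.635, 250.281] pointing down, gripper open.
Joint ranges: [-3.03, 3.03], [-0.79, 2.21], [0.23, 2.52], [-1.04, 4.18], [0, 3.07], [-2.55, 2.55]. Speed limits (rad/s): [2.22, 2.22, 2.57, 3.14, 3.14, 3.14].

### API

Orientations are given as a unit quaternion [w, x, y, z].
In Python, from rig import bot gives the robot as it stands. Calls block until the motion is done:
- bot.move_to(position, orientation): joint-space move of the TCP to a pose.
- bot.servo_line(position, attitude=None, speed=150, until_force=None): straight line of the TCP; attitude=None keeps the orientation; speed is the mean speed in mm/s. With until_force (N) it stops when the force on the tool has changed by that much, and returns True; else False.
- bot.move_joints(angles): joint-space move.
- bot.move_gripper(opening, grip_force=None): finger opening in mm; grip_force is the grip in N (None keeps the last); returns when the fingers have stopped.
- bot.dwell(seconds).
- bot.ik(position, orientation): joint angles nearest the present ones, or None.
- bot.read_state(): the state.
- bot.read_camera(name): name is "side" or "top"; returns a dict with "image" (420x560x3 uint8, blue, green, red), "depth" (420x560 float32, mm along the optical axis (not along the pixel's ray), 0 where there is no reading), "fovy" (degrees; the focal length in pixels is half the picture's height over the tangent of half this angle, whatever the lens; pixels are square), "cx", "cy" (the principal point, pixels), "eye" and "attitude" of the camera in the world. Camera axes: x right, y down, z forward; pixel columns grow to the right and rows downward; lengths in mm; the calibration is good to about 2 mm. A picture is of the moment at which its call begins.
A pose or a line that the arm cannot do raises bot.MotionError and nothing moves.
- bot.finish_job(): hands the job in; it is judged then, once.
The state is a dict: "clock": time; "joint_positions": joint angles; "qvel": joint speeds; "effort": joint torques, N m; "ee_pos": TCP position; "tool_rot": TCP orientation; "ft_force": force on the tool from outside, world axes, zero at the start; "moment": the same for the moment, N m; "grip_width": finger opening in mm; "grip_force": force on a finger pad.
Only numpy, scipy, OpenCV 4.12 (cv2) and the standard library are available. Lean on these libraries where they do the work, as an engineer would, in place of code of your own. Each camera call takes 0.05 s, during which the arm holds its last target. There are 200 camera calls.

## Working session

There is one attempt and no reset: what is moved stays moved. The work goes in short steps, each a Python script; the robot and the scene stay as the last script left them, time stands still between calls to the robot, and variables do not carry over. Pictures are saved under pics/ and viewed, at most 10 in all, crops included, and the job is handed in when it is done.

```bash
mkdir -p pics; ls
cat > h.py <<'E'
import numpy as np, cv2
from scipy.spatial.transform import Rotation as R
from rig import bot
def cam(n):
    c=bot.read_camera(n); d=c["depth"]; h,w=d.shape
    f=h/2/np.tan(np.radians(c["fovy"])/2)
    u,v=np.meshgrid(np.arange(w),np.arange(h))
    P=np.stack([(u-c["cx"])/f*d,(v-c["cy"])/f*d,d],-1)
    q=np.array(c["attitude"]); M=R.from_quat(q[[1,2,3,0]]).as_matrix()
    W=P@M.T+np.array(c["eye"]); W[d==0]=np.nan
    return c["image"],W
def down(yaw):  # tool pointing down, tool x axis at yaw
    q=(R.from_euler('z',yaw)*R.from_euler('x',np.pi)).as_quat()
    return [q[3],q[0],q[1],q[2]]
E
python3 - <<'E'
from h import *
for n in("top","side"):
    im,W=cam(n); cv2.imwrite(f"pics/{n}0.png",im); np.save(f"{n}0.npy",W)
s=bot.read_state(); print(s)
E
```

```text
pics
{'clock': 0.1, 'joint_positions': array([-1.30359385e+00,  3.00433619e-01,  1.52150536e+00,  2.94972021e-05,
        1.32071196e+00, -6.66291575e-02]), 'qvel': array([ 0.00146577, -0.00081132, -0.00205476,  0.00095589, -0.00059399,
        0.000201  ]), 'effort': array([ 8.28853335e-04, -5.44382429e+01, -3.62373090e+01, -2.23699988e-05,
        3.06751637e-03, -1.26638395e-05]), 'ee_pos': array([ 180.15496195, -519.46071119,  249.77389874]), 'tool_rot': array([-5.27915220e-04,  9.86102337e-01,  1.66138195e-01, -3.87610468e-05]), 'ft_force': array([0.21563823, 0.19466553, 0.67468121]), 'moment': array([-0.0642499 ,  0.03206231, -0.00145882]), 'grip_force': 0.0, 'grip_width': 85.44420438857462}
```

View pics/top0.png

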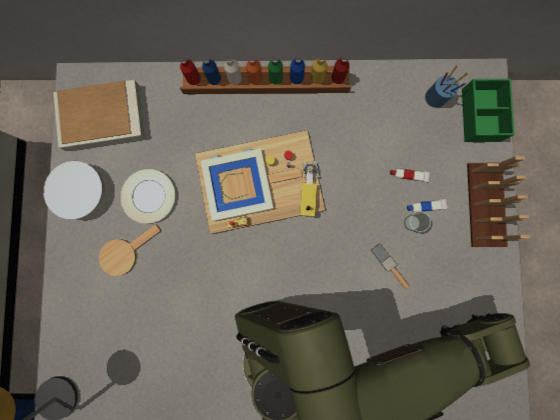

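View pics/side0.png

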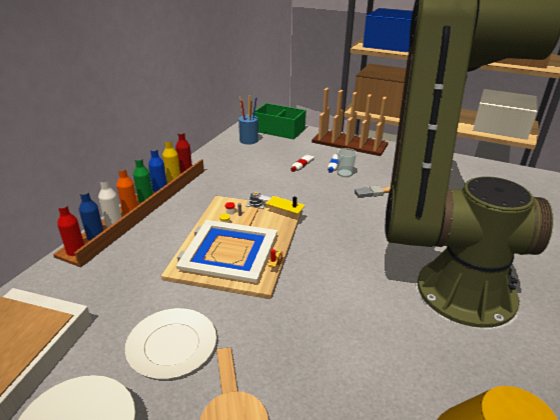

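The top view shows the jig around (260,182) with the frame at (238,184), the turnbutton at (240,222) and the yellow shield at (310,195). In the side view the red knob is at (274,256) and the black pin at (295,202).

Run:
```python
from h import *
a=cv2.imread("pics/top0.png")[125:240,185:335]; b=cv2.imread("pics/side0.png")[180:305,160:310]
a=cv2.resize(a,None,fx=5,fy=5,interpolation=cv2.INTER_CUBIC); b=cv2.resize(b,None,fx=4.8,fy=4.8,interpolation=cv2.INTER_CUBIC)
cv2.imwrite("pics/ta.png",a[:600]); cv2.imwrite("pics/sb.png",b[:600])
T=np.load("top0.npy");S=np.load("side0.npy")
for n,W in(("top",T),("side",S)):
    im=cv2.imread(f"pics/{n}0.png"); hsv=cv2.cvtColor(im,cv2.COLOR_BGR2HSV); H,s,v=cv2.split(hsv)
    reg=(W[...,0]>350)&(W[...,0]<850)&(W[...,1]>-350)&(W[...,1]<350)
    for nm,m in(("red",((H<6)|(H>174))&(s>180)&(v>90)),("black",(v<45)&(W[...,2]>40)),("yellow",(H>22)&(H<32)&(s>200)),("blue",(H>105)&(H<125)&(s>180)),("white",(s<45)&(v>170)&(W[...,2]>30)),("high",(W[...,2]>60))):
        k,l,st,c=cv2.connectedComponentsWithStats((m&reg).astype(np.uint8))
        for i in range(1,k):
            if st[i,4]>=3:
                p=W[l==i]; print(n,nm,st[i],c[i].round(1),np.median(p,0).round(1),p.min(0).round(),p.max(0).round())
# board rectangle
im=cv2.imread("pics/top0.png")
m=((T[...,2]>10)&(T[...,2]<80)&(T[...,0]>420)&(T[...,0]<900)&(abs(T[...,1])<350)).astype(np.uint8)
k,l,st,c=cv2.connectedComponentsWithStats(m)
for i in range(1,k):
    if st[i,4]>500: print(cv2.minAreaRect(T[l==i][:,:2].astype(np.float32)),st[i])
```

```text
top red [285 151   7   8  45] [288.  154.7] [722.  -32.5  47.5] [710. -43.  41.] [737. -22.  54.]
top red [230 222   3   3   8] [231.1 222.9] [477.9 161.8  85.4] [474. 158.  81.] [482. 165.  88.]
top black [307 207   3   3   8] [307.9 207.9] [528.4 -99.1  87.6] [ 525. -103.   78.] [532. -96.  90.]
top white [ 201  149   72   72 1386] [236.2 184.3] [615.7 150.4  42.1] [491.  24.  31.] [746. 279.  52.]
top white [307 173   5  11  49] [309.  178.2] [ 636.8 -105.6   54.6] [ 619. -113.   49.] [654. -98.  62.]
top high [307 166   7   6  21] [310.1 168.4] [ 671.  -108.9   62.6] [ 661. -119.   60.] [678. -99.  71.]
top high [303 192   1   3   3] [303. 193.] [583.4 -84.   60.3] [580. -84.  60.] [587. -84.  60.]
top high [306 206   5   4  16] [308.2 207.4] [531.1 -99.3  88.4] [ 525. -106.   62.] [536. -94.  93.]
top high [230 221   4   5  16] [231.4 222.8] [478.1 161.7  84.2] [472. 156.  61.] [485. 166.  88.]
side red [226 202   9   7  46] [229.6 205.3] [722.4 -28.9  48.1] [709. -48.  41.] [737. -18.  52.]
side red [271 249   4  12  45] [272.5 254.6] [479.8 166.1  76.4] [474. 157.  59.] [487. 
[... 772 characters left out ...]
641.4 -108.5   57.1] [ 625. -121.   53.] [658. -94.  60.]
side white [ 177  220  100   59 1572] [227.9 250.3] [611.2 175.   43.9] [493.  22.  33.] [753. 278.  49.]
side high [252 192   8   4  24] [255.2 193.5] [ 671.3 -106.8   63.6] [ 659. -120.   60.] [682. -99.  68.]
side high [292 196   5  11  46] [293.7 200.9] [533.3 -95.9  79.3] [ 527. -107.   60.] [539. -90.  93.]
side high [237 203   4   1   4] [238.5 203. ] [693.6 -36.   61.5] [690. -39.  61.] [696. -32.  63.]
side high [270 249   5  12  54] [272.1 254.3] [480.5 166.1  77.2] [474. 157.  60.] [487. 171.  89.]
((628.5714721679688, 68.3724365234375), (313.21307373046875, 425.5837707519531), 11.479503631591797) [ 195  130  130  104 9495]
```

View pics/ta.png

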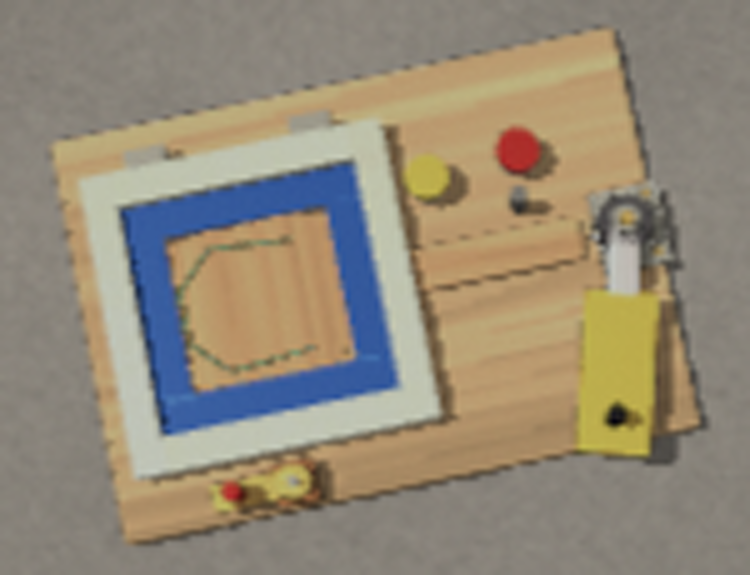

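View pics/sb.png

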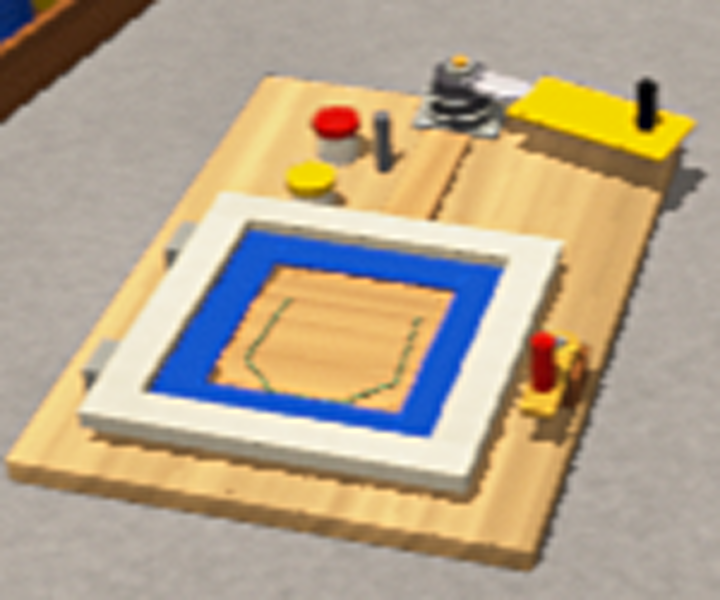

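The crops show the turnbutton knob at (232,491) and its pivot at (293,482). The shield pivot is at (627,217) and the pin at (617,414). The jig yaw is about +11.5°, and the frame's near edge is clear. Next I refine the pivots and check that the arcs are reachable.

```bash
cat >> h.py <<'E'
def arc(piv,r,a0,a1,z,n):
    return [([piv[0]+r*np.cos(a),piv[1]+r*np.sin(a),z],down(a)) for a in np.linspace(a0,a1,n)]
E
python3 - <<'E'
from h import *
T=np.load("top0.npy");S=np.load("side0.npy")
im=cv2.imread("pics/top0.png"); hsv=cv2.cvtColor(im,cv2.COLOR_BGR2HSV); s,v=hsv[...,1],hsv[...,2]
m=((s<45)&(v>170)&(T[...,2]>36)&(T[...,2]<50)&(T[...,1]>10)&(T[...,1]<300)).astype(np.uint8)
k,l,st,c=cv2.connectedComponentsWithStats(m); i=1+st[1:,4].argmax()
print(cv2.minAreaRect(T[l==i][:,:2].astype(np.float32)))
print("piv px",T[219:225,240:248].round(0).tolist()[2:4]); print(T[168,308:313].round())
for yaw in [0.2]:
  for piv,r,a0,a1,z in(((484,122),40,1.70,0.2,80),((670.5,-109),140,3.07,1.75,82)):
    for p,q in arc(piv,r,a0,a1,z,5)+arc(piv,r,a0,a1,230,2): 
        j=bot.ik(p,q); print(np.round(p),None if j is None else np.round(j,2))
E
```

```text
((620.6224975585938, 151.80010986328125), (220.12803649902344, 218.1311798095703), 11.645025253295898)
piv px [[[487.0, 135.0, 52.0], [487.0, 132.0, 45.0], [487.0, 128.0, 50.0], [486.0, 124.0, 58.0], [487.0, 121.0, 56.0], [487.0, 118.0, 54.0], [487.0, 115.0, 49.0], [487.0, 111.0, 47.0]], [[484.0, 135.0, 51.0], [484.0, 132.0, 50.0], [484.0, 128.0, 51.0], [483.0, 125.0, 52.0], [484.0, 121.0, 50.0], [484.0, 118.0, 50.0], [483.0, 114.0, 53.0], [484.0, 112.0, 39.0]]]
[[ 671. -102.   61.]
 [ 670. -105.   67.]
 [ 671. -109.   62.]
 [ 671. -112.   63.]
 [ 671. -116.   62.]]
[479. 162.  80.] [ 0.25  0.42  1.8  -0.    0.92  0.12]
[494. 161.  80.] [ 0.24  0.44  1.76 -0.    0.94  0.49]
[507. 155.  80.] [ 0.23  0.46  1.73 -0.    0.95  0.85]
[518. 144.  80.] [ 0.2   0.48  1.71 -0.    0.95  1.2 ]
[523. 130.  80.] [ 0.18  0.48  1.71 -0.    0.96  1.55]
[479. 162. 230.] [ 0.25  0.22  1.67 -0.    1.25  0.12]
[523. 130. 230.] [ 0.18  0.29  1.58 -0.    1.27  1.55]
[531. -99.  82.] [-0.25  0.48  1.7   0.    0.96 -1.75]
[542. -54.  82.] [-0.17  0.49  1.69  0.    0.97 -1.34]
[566. -15.  82.] [-0.09  0.53  1.62  0.    0.99 -0.93]
[602.  13.  82.] [-0.04  0.6   1.51  0.    1.03 -0.55]
[646.  29.  82.] [-0.01  0.68  1.37 -0.    1.09 -0.19]
[531. -99. 230.] [-0.25  0.29  1.58  0.    1.27 -1.75]
[646.  29. 230.] [-0.01  0.53  1.24  0.    1.37 -0.19]
```

Run:
```python
from h import *
piv=(485.3,122.2); A=arc(piv,40,1.73,0.203,80,9)
(p,q)=A[0]
bot.move_gripper(50,20)
bot.move_to([p[0],p[1],180],q); bot.servo_line(p,speed=120,until_force=10)
s=bot.read_state(); print(s["clock"],s["ee_pos"],s["ft_force"])
bot.move_gripper(0,25); s=bot.read_state(); print(s["grip_width"],s["grip_force"],s["ft_force"])
if 10<s["grip_width"]<20:
    for p,q in A[1:]:
        bot.servo_line(p,q,speed=40); s=bot.read_state(); print(s["clock"],s["ee_pos"].round(1),s["ft_force"].round(1),round(s["grip_width"],1))
```

```text
4.1667 [479.35168067 161.75697649  80.66448815] [-0.13365815 -0.63117195 -0.26183075]
13.141018685008241 24.55998569726944 [-1.18777297  0.07279834  5.76112237]
4.925 [487.  162.8  80.5] [0.5 4.7 4.5] 12.9
5.2667 [494.7 162.3  80.6] [1.6 9.3 3.9] 12.6
5.6083 [502.2 160.2  80.7] [ 3.4 11.3  2.2] 12.8
5.95 [509.2 156.7  80.7] [ 5.6 15.7  0.6] 13.1
6.2917 [515.4 151.6  80.7] [11.  12.5 -0.4] 12.9
6.6333 [520.7 145.4  80.8] [14.3 10.6 -3.6] 12.8
6.975 [524.5 138.5  80.9] [16.3 10.  -4. ] 13.0
7.3167 [526.6 130.7  80.9] [15.   4.  -2.6] 13.0
```

Run:
```python
from h import *
bot.move_gripper(45); s=bot.read_state(); p=s["ee_pos"]
bot.servo_line([p[0],p[1],190],speed=150)
pin=[530,-99.2]; a0=np.arctan2(pin[1]+109.5,pin[0]-670.5); print(a0)
bot.move_to([530,-99,200],down(a0))
a,T=cam("top"); b,S=cam("side"); print(bot.read_state()["clock"])
for im,W in((a,T),(b,S)):
    hsv=cv2.cvtColor(im,cv2.COLOR_BGR2HSV); H,s,v=cv2.split(hsv)
    m=((H<6)|(H>174))&(s>180)&(v>90)&(W[...,0]<600)&(W[...,0]>440)&(W[...,1]>60)&(W[...,1]<220)
    print(np.median(W[m],0),m.sum())
A=cv2.resize(a[125:240,185:335],None,fx=4,fy=4); B=cv2.resize(b[180:305,160:310],None,fx=3.5,fy=3.5)
h=min(len(A),len(B)); cv2.imwrite("pics/c1.png",cv2.resize(np.hstack([A[:h],B[:h]]),(800,int(h*800/(A.shape[1]+B.shape[1])))))
```

```text
3.0684139524309377
11.4833
[525.61615479 131.71810863  85.01740773] 9
[525.93894505 134.99181387  77.31654848] 38
```

View pics/c1.png

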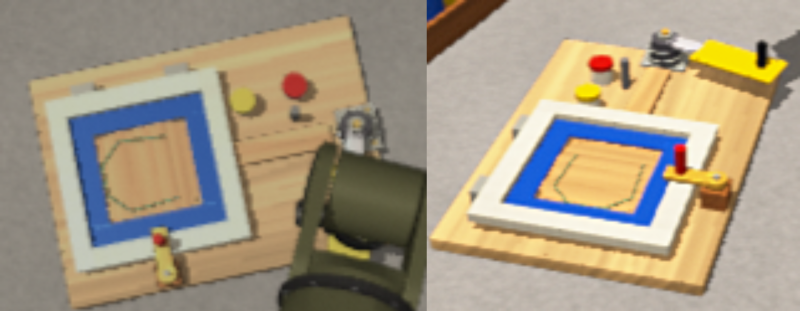

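The turnbutton is locked: the knob at (160,240) lies over the near edge of the frame, aligned with the jig's x axis, and the frame is shut. The shield arm is next.

Run:
```python
from h import *
piv=(670.5,-109.2); a0=np.arctan2(-99+109.2,530.5-670.5)
A=arc(piv,140.3,a0,a0-1.24,82,9); p,q=A[0]
bot.servo_line(p,q,speed=120,until_force=10)
bot.move_gripper(0,25); s=bot.read_state(); print(s["clock"],s["grip_width"],s["ee_pos"].round(1),s["ft_force"].round(1))
if 10<s["grip_width"]<20:
    for p,q in A[1:]:
        bot.servo_line(p,q,speed=60); s=bot.read_state(); print(round(s["clock"],1),s["ee_pos"].round(1),s["ft_force"].round(1),round(s["grip_width"],1))
    for da in (1.27,1.30,1.32,1.34):
        f0=s["ft_force"]
        p,q=arc(piv,140.3,a0-da,0,82,1)[0]
        bot.servo_line(p,q,speed=20,until_force=15); s=bot.read_state()
        e=s["ee_pos"]; print(da,round(s["clock"],1),e.round(1),s["ft_force"].round(1),round(s["grip_width"],1),a0-np.arctan2(e[1]-piv[1],e[0]-piv[0]))
        if np.linalg.norm((s["ft_force"]-f0)[:2])>12: break
```

```text
13.0 13.275390220652401 [530.7 -99.1  82.5] [-0.5 -1.   5.1]
13.5 [534.  -77.6  82.4] [-2.5 -0.8  6.6] 13.1
14.0 [540.6 -56.9  82.4] [-2.1 -1.2  7.1] 12.9
14.5 [550.2 -37.4  82.5] [-1.6 -0.5  7.3] 12.7
15.0 [562.7 -19.6  82.5] [-2.1  0.4  7.1] 13.2
15.5 [577.8  -4.   82.5] [-2.8  0.5  7.5] 13.0
16.1 [595.2   9.1  82.4] [-3.5  0.9  8.3] 13.0
16.6 [614.4  19.4  82.5] [-4.2  1.2  8.3] 13.2
17.1 [634.8  26.7  82.5] [-3.9  1.8  8.8] 13.0
1.27 17.4 [638.8  27.7  82.5] [-3.  2.  7.] 13.2 1.2706962476186225
1.3 17.8 [642.9  28.6  82.5] [-3.8  2.6  6.6] 12.8 1.3005733781092073
1.32 18.1 [644.6  28.9  82.4] [-14.7   1.7  12.5] 12.9 1.31295766223179
1.34 18.4 [646.3  29.2  82.3] [-25.7  -0.8  19.6] 13.3 1.324834646138826
```

Run:
```python
from h import *
bot.dwell(0.5)
a,T=cam("top"); b,S=cam("side"); s=bot.read_state(); print(s["clock"],s["ee_pos"],s["ft_force"],s["grip_width"],s["grip_force"])
T0=cv2.imread("pics/top0.png"); 
A=cv2.resize(a[125:240,185:335],None,fx=4,fy=4); B=cv2.resize(b[180:305,160:310],None,fx=3.5,fy=3.5)
h=min(len(A),len(B)); cv2.imwrite("pics/c2.png",cv2.resize(np.hstack([A[:h],B[:h]]),(800,int(h*800/(A.shape[1]+B.shape[1])))))
```

```text
18.9667 [646.25441724  29.17070091  82.25899756] [-25.67025934  -0.82493907  18.09249519] 13.224776218973174 26.785127967596054
```

View pics/c2.png

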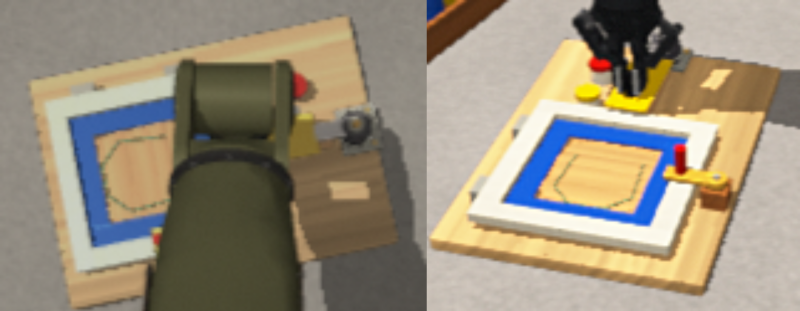

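The shield lies along the jig's +y over the handle, gripped and pressed on its stop at about 25 N. The turnbutton is square across the frame, the frame is shut and the pots have not moved.

```bash
python3 -c "
from rig import bot
print(bot.finish_job())"
```

```text
the job is handed in; nothing more can be done
None
```

I handed the job in with the turnbutton locked across the shut frame and the gripper still holding the shield arm against its stop over the handle; the pots looked unmoved in the last picture, the other bystanders were not re-measured, and no verdict was returned.

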